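Clamp the filter cassette, open its hood and hold up the filter plate

ROBOT

A 7-joint arm with a two-finger parallel gripper is mounted at the origin on a cart in front of the work surface, level with it; the furniture and walls round the work are solid. World frame = base frame: x ahead of the robot, y to its left, z up, the work surface at z = 0. Lengths are in m, angles in rad, forces in N, time in s.
With the tool pointing down it reaches from about 0.4 to 0.875 m from the base axis. Payload 6.5 kg.
Tool frame: the origin (TCP) lies at the very end of the fingers, on their centre line; the grasp point (between the pads) lies 19 mm behind it; z points along the fingers, y is the line along which they close (so a half turn about z gives the same grasp; the last joint's range is limited). The gripper opens to 85 mm and grips with 20 to 120 N. Pads are 22 mm wide; open, the fingers measure 114 mm over their backs; the gripper's body (76 mm by 85 mm) begins 54 mm behind the grasp point. The pads swing forward as they close: fully open they stand 13 mm farther back than shut.
Start: joints at [-1.232, 0.536, -0.004, 1.538, 0.003, 1.067, -0.071], TCP at [0.256, 0.597, 0.231] pointing down, gripper open.
Joint ranges: [-2.7, 2.7], [-0.37, 2.16], [-1.27, 1.26], [0.24, 2.4], [-1.31, 4.45], [0.19, 1.91], [-2.76, 2.76]. Speed limits (rad/s): [2.39, 2.39, 3.14, 3.14, 3.14, 3.14, 3.14].

INTERFACE

Orientations are given as [roll, pitch, yaw] about the fixed x, y, z axes, in that order (R = Rz(yaw) Ry(pitch) Rx(roll)).
In Python, from workcell import env, vision gives the robot as it stands.
- The arm moves only by the tool send_rows, never from a script. Its argument "motion" is a list of rows, each a list of 7 numbers: the opening, from -1 (shut) to 1 (fully open), so that 0 is half open, then the shift along the tool's x, y, z in mm, then the turn, a rotation vector about the tool's x, y, z in degrees. In form: [[fingers, x, y, z, wx, wy, wz], ...]. A call has exactly 8 rows; each row shifts and turns the commanded pose from where the row before left it, along the tool's axes as they then stand; what a row does not reach is not made up. A row lasts 1/8 s, in which the tool goes at most 62.5 mm and 10.7 degrees, less where a joint would pass 70% of its speed; a pose out of reach is approached as far as the arm can. A call with a gripper value outside its range is refused whole. The fingers move at their own pace and stop on an object; the grip force is fixed at half the most. Time passes only in rows, so rows that do not move let the fingers close, or fill a call up. It gives the time, the measured TCP pose, the force, the opening and the grip force at its end, in the units of the state.
- env.read_state(): the state, without advancing time (a new reading comes with each control period).
- vision.camera(name): name is "scene" or "top"; returns a dict with "img" (400x640x3 uint8, red, green, blue), "K" (3x3 intrinsics, pixels), "rvec" (rotation vector, rad) and "tvec" (3), from world to camera coordinates, as OpenCV has them. Camera axes: x right, y down, z forward; pixel columns grow to the right and rows downward; lengths in m; the calibration is good to about 2 mm. A picture is of the moment at which its call begins. There is no depth.
- env.finish_job(): hands the job in; it is judged then, once.
The state is a dict: "clock": time; "qpos": joint angles; "joint_velocities": joint speeds; "joint_torque": joint torques, N m; "tool_pos": TCP position; "orientation": TCP orientation; "wrist_force": force on the tool from outside, world axes, zero at the start; "moment": the same for the moment, N m; "opening": finger opening in m; "gripper_force": force on a finger pad.
Only numpy, scipy, OpenCV 4.12 (cv2) and the standard library are available. Lean on these libraries where they do the work, as an engineer would, in place of code of your own. Each camera call takes 0.05 s, during which the arm holds its last target. There are 200 camera calls.

TASK

The filter cassette of the microscope's lamp stands loose between the jaws of the little bench vise, and its filter plate is held by springs: crank the vise until the cassette is firmly clamped, swing the dust hood fully back, and draw the filter plate straight up out of its slot by its tab. Hold it up for inspection, upright, a hand's breadth clear above the cassette, with its glass squarely facing the front edge of the bench, and finish still holding it there, without putting it down. Leave the cassette clamped with its hood open and do not disturb the things standing round it.

Things in the scene. Friction and masses are not known exactly. Their poses are not given: they have to be found in the camera images.
- crank (a joint): Crank of the vise, rad: 0 = jaw fully open; grows clockwise seen from the crank end (the knob rises at the vise's front, passes over the top and comes down at the back). One turn moves the jaw 20 mm. It starts at 0 to 0.8; the jaw bites at about 3.8, where the crank stiffens: about 5 N at the knob turns it freely, 5 to 10 N more clamps well. It stays where it is left.
- knob_grip (a point): Middle of the grey knob at the end of the crank arm, a freely spinning round grip 15 mm thick and 39 mm long whose axis is parallel to the vise's y axis; the crank arm lies 22 mm beside this point, on the vise's side. It spins, so fingers that hold it need not turn. It goes round on a circle of radius 40 mm about point crank_axis, in the vise's x-z plane. It starts on the vise's front (-x) side.
- crank_axis (a point): Point on the screw's axis at the level (along the screw) of the knob's middle, 62 mm above the worktop. Its axes are those of the vise.
- vise: Grey bench vise, fixed to the worktop, 104 x 188 mm base, jaws 45 mm high up to 85 mm above the worktop. Origin on the worktop below the screw; its y axis runs along the screw from the crank end towards the fixed jaw, its x axis across the jaws, away from the robot. The bed between the jaws, on which the cassette stands, is 40 mm above the worktop.
- jaw: Moving jaw of the vise, a grey block 64 x 26 x 45 mm with a 4 mm liner on the face towards the cassette; it slides along the vise's y axis towards the cassette as the crank is turned. Origin at the block's centre, 17 mm behind the liner's face.
- cassette: Filter cassette, a loose aluminium housing 50 x 64 x 70 mm (x, y, z), 0.6 kg, with a round window front and back, standing on the vise's bed about 65 mm along the vise's y axis, its 64 mm between the jaws, with 9 to 12 mm of free play in all. Origin under its centre; its top deck is 70 mm above its origin. Its x axis is about the vise's.
- hood (a joint): Hinged grey dust hood (50 x 64 x 30 mm hollow cover) on top of the cassette, rad: 0 = shut, 2.9 = folded fully back against its stop. The hinge runs along the cassette's y axis at its back upper edge (+x side). It weighs 45 g and turns freely: beyond about 1.1 it falls open by itself, before that it falls shut.
- hood_tab (a point): Grip point of the hood's pull tab, an upright fin 8 mm thick (across, along the cassette's y), 14 mm high and 30 mm long, that sticks out level from the middle of the hood's front (-x) face; the point is 19 mm out from that face and 69 mm in front of the hinge line and 15 mm above it when the hood is shut. The tab can turn between two fingers that pinch its sides. Its axes turn with the hood.
- hood_hinge (a point): Middle of the hood's hinge line, at the back upper edge of the cassette, 0.5 mm above its deck. Its axes are those of the cassette; the hood turns about its y axis.
- plate_tab (a point): Centre of the filter plate's ribbed grip tab, 8 mm thick (x) x 30 mm wide (y) x 24 mm high, hidden under the hood until that is opened. The tab stands on the cassette's deck, from 1 to 25 mm above it, at the deck's middle, and is free on all sides once the hood is back. The plate's axes are those of the cassette at the start: x through the glass, z up.
- plate_glass (a point): Centre of the plate's round glass, 45 mm below the tab's centre. The plate is steel, 4 x 46 x 54 mm below its tab, 60 g in all; drawing it 55 mm straight up frees it from the slot, against about 7 to 13 N of spring friction.
- plate_foot (a point): Middle of the plate's lower edge, 71 mm below the tab's centre. It starts 12 mm above the cassette's origin.
- bench_front (a point): Point on the worktop, 11 cm in from the bench's front edge (the robot's side); its x axis points level and square into the bench, away from the robot, its y axis along the front edge.
- filter_cube: Black filter cube, 34 x 36 x 36 mm, standing loose to the right of the vise; leave it alone. Origin under its centre.
- objective_pot: Black round pot, 41 mm across and 62 mm high, standing loose to the right of and behind the vise; leave it alone. Origin under its centre.
- oil_bottle: Small dropper bottle, 28 mm across and 80 mm high, standing loose to the left of the vise; leave it alone. Origin under its centre. Beyond it a tall microscope stands, beyond y = 0.42 m, its eyepieces overhanging the worktop's front 0.35 to 0.5 m up: keep the arm clear of it. A keyboard lies behind the vise.
Not all that is in view belongs to the job. What is shaped like the cassette but yellow is not meant.

How it is judged:
By the outcome, as a careful person would: the job done as asked, in the order asked, and still so for the second after the job is handed in, while the arm keeps its last pose, push and grip.
It also fails if it takes over 67 s, if anything falls off the work surface, if the arm or the gripper's body presses on something with over 40 N, if the wrist force passes 120 N, or if a joint passes its speed limit or range.

## Working session

There is one attempt and no reset: what is moved stays moved. The work goes in short steps, Python scripts to look and compute and a tool call to move; the robot and the scene stay as the last step left them, time stands still between calls to the robot, and variables do not carry over. Pictures are saved under pics/ and viewed, at most 10 in all, crops included, and the job is handed in when it is done.

Besides the shell and the picture viewer there is one more tool, called in YAML: its name, and indented under it one key for each argument. send_rows: Moves the arm, as the interface text tells. Its arguments: {"type":"object","properties":{"motion":{"type":"array","items":{"type":"array","items":{"type":"number"}}}},"required":["motion"]}

```bash
mkdir -p pics; ls
cat > h.py <<'E'
import numpy as np, cv2
from scipy.spatial.transform import Rotation as R
from workcell import env, vision
def snap(name,out=None,crop=None,scale=1):
    c=vision.camera(name); im=c["img"][:,:,::-1].copy()
    if crop: x0,y0,x1,y1=crop; im=im[y0:y1,x0:x1]
    if scale!=1: im=cv2.resize(im,None,fx=scale,fy=scale,interpolation=cv2.INTER_CUBIC)
    if out: cv2.imwrite("pics/"+out,im)
    return c
def proj(c,P):
    return cv2.projectPoints(np.array(P,float).reshape(-1,3),np.array(c["rvec"],float),np.array(c["tvec"],float),np.array(c["K"]),None)[0].reshape(-1,2)
def ray(c,uv,z):
    Rm=cv2.Rodrigues(np.array(c["rvec"],float))[0]; t=np.array(c["tvec"],float).ravel()
    d=Rm.T@np.linalg.inv(c["K"])@np.array([uv[0],uv[1],1.]); o=-Rm.T@t
    return o+d*(z-o[2])/d[2]
E
python3 - <<'E'
from h import *
for n in("scene","top"):
    c=snap(n,n+"0.png")
    Rm=cv2.Rodrigues(np.array(c["rvec"],float))[0]; print(n,(-Rm.T@np.array(c["tvec"]).ravel()).round(3),Rm.round(2).tolist(),np.array(c["K"]).round(1).tolist())
print(env.read_state())
E
```

```text
pics
scene [ 0.038 -0.364  0.675] [[0.7, -0.71, 0.01], [-0.47, -0.48, -0.74], [0.53, 0.52, -0.67]] [[390.3, 0.0, 324.1], [0.0, 390.3, 196.6], [0.0, 0.0, 1.0]]
top [0.409 0.088 1.347] [[-0.01, -1.0, -0.01], [-1.0, 0.01, -0.07], [0.07, 0.01, -1.0]] [[460.1, 0.0, 333.6], [0.0, 460.1, 202.4], [0.0, 0.0, 1.0]]
{'clock': 0.1, 'qpos': array([-1.23222647,  0.53710878, -0.00441809,  1.53876882,  0.0025799 ,
        1.06728648, -0.07120023]), 'joint_velocities': array([ 0.00075036, -0.00159969,  0.00104221, -0.00223658,  0.00213194,
        0.00305353, -0.00075724]), 'joint_torque': array([ 2.30270023e-03, -5.84569430e+01,  1.05171997e+00, -2.59777057e+01,
        1.26106467e-02,  4.69656938e-03,  2.69577299e-05]), 'tool_pos': array([0.25577125, 0.59694827, 0.23049112]), 'orientation': array([-3.14003070e+00,  1.08626686e-04,  2.73686700e+00]), 'wrist_force': array([ 0.36599218, -0.29409843, -0.21767073]), 'moment': array([ 0.04005634, -0.00853468,  0.02097366]), 'gripper_force': 0.0, 'opening': 0.08517622852313696}
```

View pics/scene0.png

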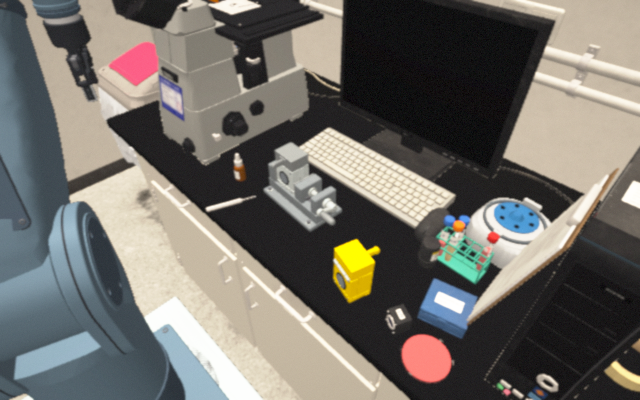

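View pics/top0.png

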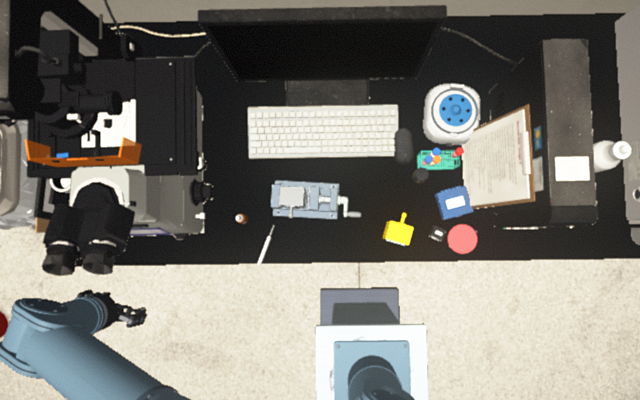

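The vise lies at about (300,195) in the scene view and (310,200) in the top view, with the crank on the right (‑y) and the cassette at the left end. Now I'll take closer crops.

Run:
```python
from h import *
a=snap("scene"); b=snap("top")
A=cv2.resize(a["img"][135:240,250:350,::-1].copy(),None,fx=7.5,fy=5.7,interpolation=cv2.INTER_CUBIC)
A=cv2.resize(a["img"][135:235,250:350,::-1].copy(),None,fx=6,fy=6,interpolation=cv2.INTER_CUBIC)
B=cv2.resize(b["img"][170:230,230:370,::-1].copy(),None,fx=5.7,fy=5.7,interpolation=cv2.INTER_CUBIC)
cv2.imwrite("pics/a1.png",A); cv2.imwrite("pics/b1.png",B[:, :798])
# bench front edge, top view
g=b["img"].astype(int).sum(2)
pts=[]
for u in list(range(210,315,5))+list(range(405,600,5)):
    col=g[235:290,u]; d=np.diff(col); k=d.argmax(); pts.append((u,235+k+.5))
P=np.array([ray(b,p,0.) for p in pts]); print(P[:,:2].round(3)[::4].tolist())
l=cv2.fitLine(P[:,:2].astype(np.float32),cv2.DIST_HUBER,0,.01,.01).ravel(); print(l, np.degrees(np.arctan2(-l[0]*np.sign(l[1]),abs(l[1]))))
```

```text
[[0.33, 0.465], [0.329, 0.406], [0.331, 0.348], [0.333, 0.29], [0.33, 0.231], [0.329, 0.173], [0.33, -0.146], [0.33, -0.204], [0.332, -0.262], [0.331, -0.32], [0.33, -0.378], [0.329, -0.435], [0.331, -0.493], [0.331, -0.551], [0.33, -0.608]]
[ 2.4513402e-05 -1.0000000e+00  3.3066338e-01 -1.6733976e-01] 0.0014045144
```

View pics/a1.png

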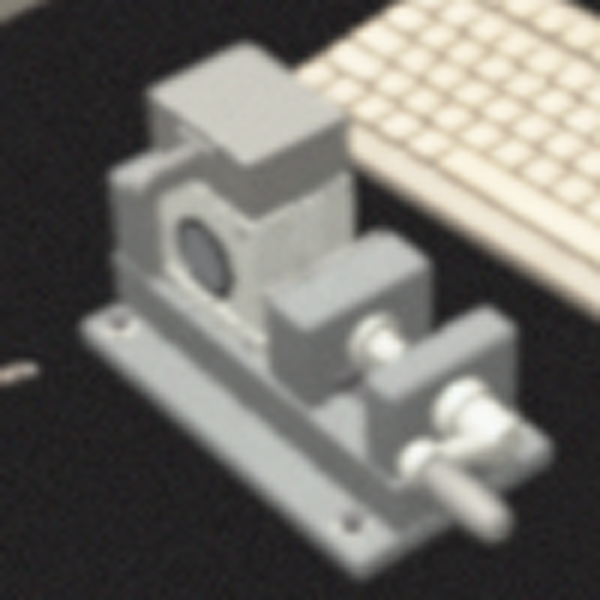

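View pics/b1.png

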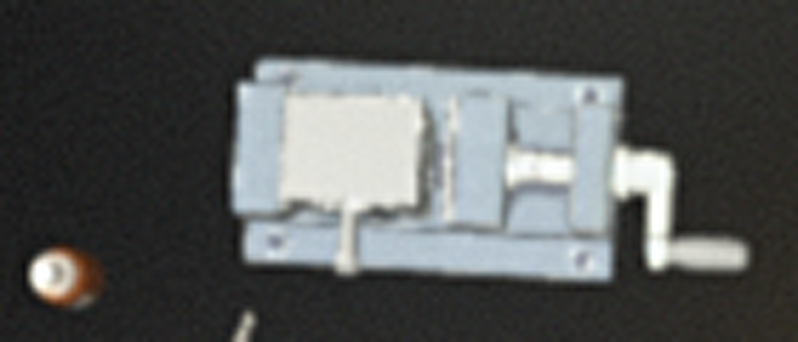

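```bash
cat > fit.py <<'E'
from h import *
from scipy.optimize import least_squares as LS
a=snap("scene"); b=snap("top")
S=lambda p:(np.array(p,float)+.5)/6-.5+[250,135]
T=lambda p:(np.array(p,float)+.5)/5.7-.5+[230,170]
def w(q,p): # vise xy yaw
    c,s=np.cos(q[2]),np.sin(q[2]); p=np.atleast_2d(p); return np.c_[q[0]+c*p[:,0]-s*p[:,1],q[1]+s*p[:,0]+c*p[:,1],p[:,2]]
tp=T([(255,60),(622,80),(612,280),(243,263)]); sp=S([(82,325),(365,560),(552,445)])
def f(q):
    h=q[3]; L=.094
    return np.r_[(proj(b,w(q,[(.052,L,h),(.052,-L,h),(-.052,-L,h),(-.052,L,h)]))-tp).ravel(),(proj(a,w(q,[(-.052,L,h),(-.052,-L,h),(.052,-L,h)]))-sp).ravel()]
r=LS(f,[.48,.13,-.05,.01],x_scale=[.01,.01,.01,.01],loss="soft_l1"); print("base centre",r.x.round(4),np.degrees(r.x[2]),"res",r.fun.round(1))
q=r.x
def tri(us,ut):
    g=LS(lambda P:np.r_[proj(a,P)[0]-us,proj(b,P)[0]-ut],[.45,.1,.1]); return g.x,g.fun
def loc(P): c,s=np.cos(q[2]),np.sin(q[2]); d=P[:2]-q[:2]; return np.array([c*d[0]+s*d[1],-s*d[0]+c*d[1],P[2]])*1000
for n,u,v in [("knob mid",(468,500),(709,254)),("knob end",(497,522),(746,255)),("hood front -y top corner",(248,165),(420,207)),("hood back -y top",(350,118),(422,97)),("hood back +y top",(248,42),(288,95))]:
    P,e=tri(S(u),T(v)); print(n,P.round(4),"vise:",loc(P).round(1),e.round(1))
E
python3 fit.py
```

```text
base centre [ 0.5158  0.1829 -0.0624  0.0128] -3.5731864794853663 res [ 0.2 -0.2  0.1 -0.7  0.2 -0.2  0.3 -0.3 -0.9 -0.1 -1.   0.9  0.3 -0.5]
knob mid [0.4678 0.0448 0.0756] vise: [ -39.3 -140.8   75.6] [-0.2  0.   0.2 -0.2]
knob end [0.4661 0.0279 0.078 ] vise: [ -40.  -157.9   78. ] [ 0.1 -0.  -0.1  0.1]
hood front -y top corner [0.4877 0.1802 0.1427] vise: [-27.8  -4.4 142.7] [-0.  0.  0. -0.]
hood back -y top [0.5391 0.1791 0.1387] vise: [ 23.5  -2.4 138.7] [-0.1  0.   0.  -0. ]
hood back +y top [0.5408 0.2404 0.1435] vise: [ 21.4  58.9 143.5] [-0.2  0.   0.1 -0.2]
```

```bash
cat >> h.py <<'E'
def plan(tgt,rpy_deg,n,grip=1,start=None,dec=1):
    "tool-frame rows from the present pose to tgt, n rows"
    s=env.read_state(); p=np.array(s["tool_pos"]); r=R.from_euler("xyz",s["orientation"])
    if start is not None: p,r=np.array(start[0]),R.from_euler("xyz",start[1],degrees=True)
    tgt=np.array(tgt); r1=R.from_euler("xyz",rpy_deg,degrees=True); rv=(r.inv()*r1).as_rotvec(); p0,r0=p,r; rows=[]
    for i in range(1,n+1):
        rt=r0*R.from_rotvec(rv*i/n); pt=p0+(tgt-p0)*i/n
        row=np.r_[r.inv().apply(pt-p)*1000,np.degrees((r.inv()*rt).as_rotvec())].round(dec)
        rows.append([grip]+[float(x) for x in row]); p=p+r.apply(row[:3]/1000); r=r*R.from_rotvec(np.radians(row[3:]))
    print(rows,"end",p.round(4)); return p,np.degrees(r.as_euler("xyz"))
E
python3 - <<'E'
from h import *
plan([.468,.039,.16],[180,0,86.4],16)
E
```

```text
[[1, -25.9, -26.9, 4.5, -0.0, 0.0, 4.4], [1, -27.9, -24.7, 4.4, -0.0, 0.0, 4.4], [1, -29.8, -22.6, 4.5, -0.0, 0.0, 4.4], [1, -31.3, -20.2, 4.4, -0.0, 0.0, 4.4], [1, -32.9, -17.8, 4.5, -0.0, 0.0, 4.4], [1, -34.1, -15.2, 4.4, -0.0, 0.0, 4.4], [1, -35.1, -12.5, 4.5, -0.0, 0.0, 4.4], [1, -36.0, -9.8, 4.4, -0.0, 0.0, 4.4], [1, -36.7, -7.0, 4.5, -0.0, 0.0, 4.4], [1, -37.1, -4.1, 4.4, -0.0, 0.0, 4.4], [1, -37.3, -1.3, 4.5, -0.0, 0.0, 4.4], [1, -37.3, 1.5, 4.4, -0.0, 0.0, 4.4], [1, -37.0, 4.5, 4.5, -0.0, 0.0, 4.4], [1, -36.7, 7.2, 4.4, -0.0, 0.0, 4.4], [1, -35.9, 10.0, 4.5, -0.0, 0.0, 4.4], [1, -35.1, 12.8, 4.4, -0.0, 0.0, 4.4]] end [0.468 0.039 0.16 ]
```

send_rows:
  motion:
    - [1, -25.9, -26.9, 4.5, 0, 0, 4.4]
    - [1, -27.9, -24.7, 4.4, 0, 0, 4.4]
    - [1, -29.8, -22.6, 4.5, 0, 0, 4.4]
    - [1, -31.3, -20.2, 4.4, 0, 0, 4.4]
    - [1, -32.9, -17.8, 4.5, 0, 0, 4.4]
    - [1, -34.1, -15.2, 4.4, 0, 0, 4.4]
    - [1, -35.1, -12.5, 4.5, 0, 0, 4.4]
    - [1, -36.0, -9.8, 4.4, 0, 0, 4.4]

```text
clock: 1.3
tool_pos: [0.3624, 0.3173, 0.1957]
orientation: [3.141, -0.0, 2.12]
wrist_force: [-0.2, -0.1, -0.6]
opening: 0.0855
gripper_force: 0.0
```

send_rows:
  motion:
    - [1, -36.7, -7.0, 4.5, 0, 0, 4.4]
    - [1, -37.1, -4.1, 4.4, 0, 0, 4.4]
    - [1, -37.3, -1.3, 4.5, 0, 0, 4.4]
    - [1, -37.3, 1.5, 4.4, 0, 0, 4.4]
    - [1, -37.0, 4.5, 4.5, 0, 0, 4.4]
    - [1, -36.7, 7.2, 4.4, 0, 0, 4.4]
    - [1, -35.9, 10.0, 4.5, 0, 0, 4.4]
    - [1, -35.1, 12.8, 4.4, 0, 0, 4.4]

```text
clock: 2.3
tool_pos: [0.4686, 0.0382, 0.1602]
orientation: [3.141, -0.0, 1.506]
wrist_force: [1.3, 0.4, -1.2]
opening: 0.0852
gripper_force: 0.0
```

Run:
```python
from h import *
s=env.read_state(); print(s["clock"],s["tool_pos"],np.degrees(s["orientation"]),s["qpos"].round(2))
plan([.469,.039,.056],[180,0,86.4],5)
```

```text
2.3 [0.46863034 0.03820581 0.16016239] [ 1.79967928e+02 -1.69862366e-02  8.62804067e+01] [-0.53  0.36  0.42  2.08 -0.21  0.74 -0.04]
[[1, 0.2, 0.1, 20.8, 0.0, -0.0, -0.0], [1, 0.1, 0.0, 20.9, 0.0, -0.0, -0.0], [1, 0.2, 0.1, 20.8, 0.0, -0.0, -0.1], [1, 0.1, 0.0, 20.8, 0.0, -0.0, 0.0], [1, 0.2, 0.1, 20.9, 0.0, -0.0, -0.0]] end [0.469 0.039 0.056]
```

send_rows:
  motion:
    - [1, 0.2, 0, 20.8, 0, 0, 0]
    - [1, 0.2, 0, 20.8, 0, 0, 0]
    - [1, 0.2, 0, 20.8, 0, 0, 0]
    - [1, 0.2, 0, 20.8, 0, 0, 0]
    - [1, 0, 0, 20.8, 0, 0, 0]
    - [0.2, 0, 0, 0, 0, 0, 0]
    - [-0.4, 0, 0, 0, 0, 0, 0]
    - [-0.4, 0, 0, 0, 0, 0, 0]

```text
clock: 3.3
tool_pos: [0.4689, 0.0402, 0.057]
orientation: [3.14, -0.0, 1.508]
wrist_force: [-0.5, 0.6, -0.6]
opening: 0.0324
gripper_force: 0.0
```

Run:
```python
from h import *
c=snap("scene","knob.png",(240,120,360,240),5)
print(env.read_state()["opening"], env.read_state()["tool_pos"])
```

```text
0.02600292365815896 [0.46878115 0.04012842 0.05685716]
```

View pics/knob.png

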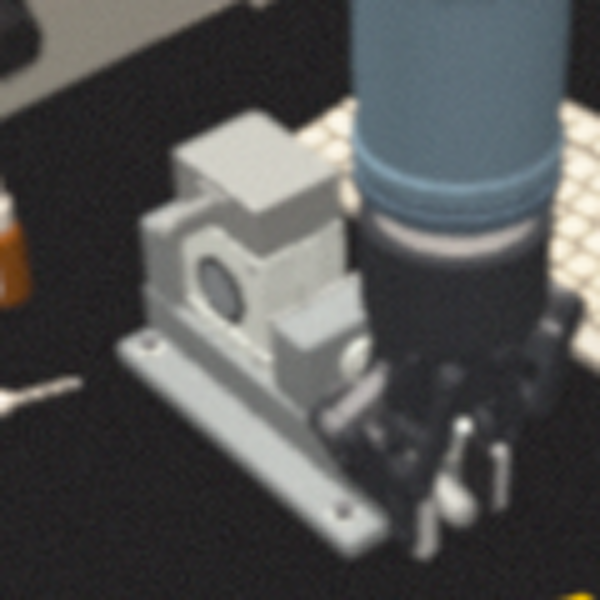

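The knob end shows at (455,500), between the two white pads at (428,525) and (500,475). It is well placed, so I'll close the fingers.

send_rows:
  motion:
    - [-1, 0, 0, 0, 0, 0, 0]
    - [-1, 0, 0, 0, 0, 0, 0]
    - [-1, 0, 0, 0, 0, 0, 0]
    - [-1, 0, 0, 0, 0, 0, 0]
    - [-1, 0, 0, 0, 0, 0, 0]
    - [-1, 0, 0, 0, 0, 0, 0]
    - [-1, 0, 0, 0, 0, 0, 0]
    - [-1, 0, 0, 0, 0, 0, 0]

```text
clock: 4.35
tool_pos: [0.4674, 0.0401, 0.0563]
orientation: [-3.14, -0.0, 1.508]
wrist_force: [-4.4, 0.3, 5.3]
opening: 0.0137
gripper_force: 58.5
```

```bash
cat > arc.py <<'E'
import numpy as np,sys
a,b,n=map(float,sys.argv[1:4]); t=np.linspace(a,b,int(n)+1)
print([[-1,0,float(y),float(z),0,0,0] for y,z in zip(np.diff(-40*np.cos(t)).round(1),np.diff(-40*np.sin(t)).round(1))])
E
python3 arc.py .33 3.53 16
```

```text
[[-1, 0, 3.3, -7.3, 0, 0, 0], [-1, 0, 4.7, -6.5, 0, 0, 0], [-1, 0, 5.9, -5.4, 0, 0, 0], [-1, 0, 6.8, -4.1, 0, 0, 0], [-1, 0, 7.5, -2.7, 0, 0, 0], [-1, 0, 7.9, -1.1, 0, 0, 0], [-1, 0, 8.0, 0.5, 0, 0, 0], [-1, 0, 7.7, 2.0, 0, 0, 0], [-1, 0, 7.2, 3.5, 0, 0, 0], [-1, 0, 6.3, 4.9, 0, 0, 0], [-1, 0, 5.2, 6.0, 0, 0, 0], [-1, 0, 3.9, 7.0, 0, 0, 0], [-1, 0, 2.4, 7.6, 0, 0, 0], [-1, 0, 0.9, 7.9, 0, 0, 0], [-1, 0, -0.7, 8.0, 0, 0, 0], [-1, 0, -2.3, 7.7, 0, 0, 0]]
```

send_rows:
  motion:
    - [-1, 0, 3.3, -7.3, 0, 0, 0]
    - [-1, 0, 4.7, -6.5, 0, 0, 0]
    - [-1, 0, 5.9, -5.4, 0, 0, 0]
    - [-1, 0, 6.8, -4.1, 0, 0, 0]
    - [-1, 0, 7.5, -2.7, 0, 0, 0]
    - [-1, 0, 7.9, -1.1, 0, 0, 0]
    - [-1, 0, 8.0, 0.5, 0, 0, 0]
    - [-1, 0, 7.7, 2.0, 0, 0, 0]

```text
clock: 5.35
tool_pos: [0.5206, 0.0364, 0.0822]
orientation: [3.141, -0.0, 1.508]
wrist_force: [-5.5, -0.2, 6.1]
opening: 0.0138
gripper_force: 60.0
```

send_rows:
  motion:
    - [-1, 0, 7.2, 3.5, 0, 0, 0]
    - [-1, 0, 6.3, 4.9, 0, 0, 0]
    - [-1, 0, 5.2, 6.0, 0, 0, 0]
    - [-1, 0, 3.9, 7.0, 0, 0, 0]
    - [-1, 0, 2.4, 7.6, 0, 0, 0]
    - [-1, 0, 0.9, 7.9, 0, 0, 0]
    - [-1, 0, -0.7, 8.0, 0, 0, 0]
    - [-1, 0, -2.3, 7.7, 0, 0, 0]

```text
clock: 6.35
tool_pos: [0.5429, 0.0351, 0.0293]
orientation: [-3.141, -0.0, 1.508]
wrist_force: [-9.7, 0.3, 25.4]
opening: 0.014
gripper_force: 62.3
```

```bash
python3 arc.py 3.53 4.33 16; python3 -c "
from h import *
s=env.read_state();print(s['tool_pos'],s['wrist_force'])"
```

```text
[[-1, 0, -0.8, 1.8, 0, 0, 0], [-1, 0, -0.9, 1.8, 0, 0, 0], [-1, 0, -1.0, 1.7, 0, 0, 0], [-1, 0, -1.1, 1.7, 0, 0, 0], [-1, 0, -1.2, 1.6, 0, 0, 0], [-1, 0, -1.2, 1.6, 0, 0, 0], [-1, 0, -1.3, 1.5, 0, 0, 0], [-1, 0, -1.4, 1.4, 0, 0, 0], [-1, 0, -1.5, 1.4, 0, 0, 0], [-1, 0, -1.5, 1.3, 0, 0, 0], [-1, 0, -1.6, 1.2, 0, 0, 0], [-1, 0, -1.6, 1.1, 0, 0, 0], [-1, 0, -1.7, 1.1, 0, 0, 0], [-1, 0, -1.7, 1.0, 0, 0, 0], [-1, 0, -1.8, 0.9, 0, 0, 0], [-1, 0, -1.8, 0.8, 0, 0, 0]]
[0.54289718 0.03508032 0.02933575] [-9.72058462  0.3278446  25.44186745]
```

send_rows:
  motion:
    - [-1, 0, -1, -0.3, 0, 0, 0]
    - [-1, 0, -1, -0.3, 0, 0, 0]
    - [-1, 0, 0, 0, 0, 0, 0]
    - [-1, 0, 0, 0, 0, 0, 0]
    - [-1, 0, 0, 0, 0, 0, 0]
    - [-1, 0, 0, 0, 0, 0, 0]
    - [-1, 0, 0, 0, 0, 0, 0]
    - [-1, 0, 0, 0, 0, 0, 0]

```text
clock: 7.35
tool_pos: [0.5429, 0.0349, 0.0305]
orientation: [3.138, -0.0, 1.508]
wrist_force: [-2.9, 0.5, 9.5]
opening: 0.0142
gripper_force: 60.3
```

Run:
```python
from h import *
s=env.read_state();print(s['tool_pos'],s['wrist_force'])
a=snap("scene");b=snap("top")
A=cv2.resize(a["img"][140:240,240:360,::-1].copy(),None,fx=5,fy=5,interpolation=cv2.INTER_CUBIC)
B=cv2.resize(b["img"][175:225,250:370,::-1].copy(),None,fx=5,fy=5,interpolation=cv2.INTER_CUBIC)
cv2.imwrite("pics/bite.png",np.vstack([A,B])[:600] if 0 else cv2.resize(np.vstack([A,B]),None,fx=.8,fy=.8))
```

```text
[0.54292114 0.03492384 0.03047302] [-2.94032635  0.54960309  9.45571753]
```

View pics/bite.png

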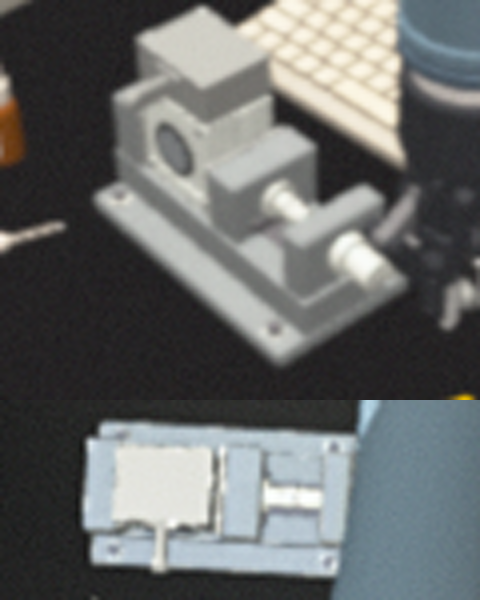

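The jaw liner is now at the cassette ((220,490) in the lower picture), with only a small gap left. I'll keep cranking in small steps.

send_rows:
  motion:
    - [-1, 0, -0.8, 1.8, 0, 0, 0]
    - [-1, 0, -0.9, 1.8, 0, 0, 0]
    - [-1, 0, -1.0, 1.7, 0, 0, 0]
    - [-1, 0, -1.1, 1.7, 0, 0, 0]
    - [-1, 0, -1.2, 1.6, 0, 0, 0]
    - [-1, 0, 0, 0, 0, 0, 0]
    - [-1, 0, 0, 0, 0, 0, 0]
    - [-1, 0, 0, 0, 0, 0, 0]

```text
clock: 8.45
tool_pos: [0.5411, 0.0353, 0.0249]
orientation: [3.132, -0.002, 1.507]
wrist_force: [-6.5, -1.6, 36.8]
opening: 0.0139
gripper_force: 63.4
```

send_rows:
  motion:
    - [-1, 0, 0, 0, 0, 0, 0]
    - [-1, 0, 0, 0, 0, 0, 0]
    - [-1, 0, 0, 0, 0, 0, 0]
    - [-1, 0, 0, 0, 0, 0, 0]
    - [-1, 0, 0, 0, 0, 0, 0]
    - [-1, 0, 0, 0, 0, 0, 0]
    - [-1, 0, 0, 0, 0, 0, 0]
    - [-1, 0, 0, 0, 0, 0, 0]

```text
clock: 9.45
tool_pos: [0.5411, 0.0353, 0.0249]
orientation: [3.132, -0.002, 1.507]
wrist_force: [-7.0, -0.5, 37.2]
opening: 0.0135
gripper_force: 63.4
```

Run:
```python
from h import *
s=env.read_state();print(s['tool_pos'],s['wrist_force'],s['moment'])
b=snap("top","clamp.png",(265,180,345,220),8)
```

```text
[0.54105638 0.03528694 0.02492234] [-6.99194329 -0.46304449 37.22397783] [ 0.05405542  1.20153422 -0.03833681]
```

View pics/clamp.png

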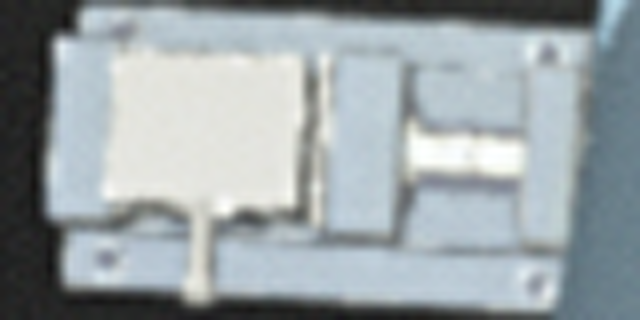

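Hood edge at (305,130) and liner at (318,130): the apparent gap matches the height parallax. With 37 N static on the tool and no creep, the cassette is clamped. I'll release and lift.

send_rows:
  motion:
    - [0, 0, 0, 0, 0, 0, 0]
    - [0, 0, 0, 0, 0, 0, 0]
    - [0, 0, 0, 0, 0, 0, 0]
    - [0, 0, 0, 0, 0, 0, 0]
    - [0, 0, 0, -25, 0, 0, 0]
    - [0, 0, 0, -50, 0, 0, 0]
    - [0, 0, 0, -50, 0, 0, 0]
    - [0, 0, 0, -50, 0, 0, 0]

```text
clock: 10.5
tool_pos: [0.5354, 0.0357, 0.1965]
orientation: [-3.141, 0.0, 1.508]
wrist_force: [1.1, -0.6, 0.6]
opening: 0.0424
gripper_force: 0.0
```

Run:
```python
from h import *
b=snap("top"); a=snap("scene")
m=lambda p:(np.array(p)+.5)/8-.5+[265,180]
for n,p,z in [("tab tip",(198,302),.125),("tab root",(201,212),.125),("hood TL",(112,52),.1405),("hood TR",(305,58),.1405),("hood BR",(298,210),.1405),("hood BL",(103,200),.1405)]:
    print(n,ray(b,m(p),z).round(4))
A=cv2.resize(a["img"][140:230,245:335,::-1].copy(),None,fx=6,fy=6,interpolation=cv2.INTER_CUBIC); cv2.imwrite("pics/hood.png",A)
s=env.read_state();print(s['tool_pos'],s['wrist_force'],s["qpos"].round(2))
```

```text
tab tip [0.459 0.219 0.125]
tab root [0.489  0.2178 0.125 ]
hood TL [0.5413 0.2452 0.1405]
hood TR [0.5383 0.1815 0.1405]
hood BR [0.4881 0.1843 0.1405]
hood BL [0.4924 0.2484 0.1405]
[0.53914638 0.03572513 0.20002009] [0.47016033 0.90355611 0.52523924] [-0.49  0.41  0.44  1.89 -0.22  0.88 -0.01]
```

View pics/hood.png

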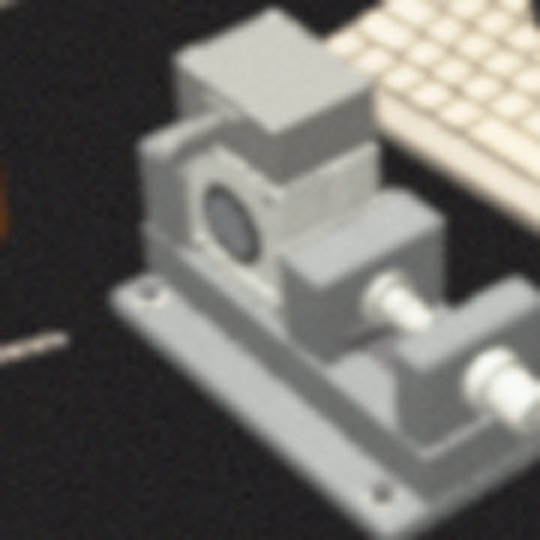

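The hood is shut, with its tab sticking out towards the front. The tab grip point is at about (0.471, 0.218, 0.125) and the cassette centre at about (0.515, 0.215).

Run:
```python
from h import *
p,r=plan([.468,.2182,.20],[180,0,-3.6],10,0)
plan([.468,.2182,.115],[180,0,-3.6],6,0,start=(p,r))
```

```text
[[0, 17.8, -8.3, -0.0, 0.0, -0.1, 9.0], [0, 16.2, -10.9, -0.1, 0.1, -0.0, 9.0], [0, 14.4, -13.3, -0.0, -0.0, -0.1, 9.0], [0, 12.0, -15.4, -0.1, 0.0, -0.0, 9.0], [0, 9.6, -17.1, -0.1, 0.1, -0.1, 9.0], [0, 6.7, -18.4, -0.0, 0.0, -0.0, 9.0], [0, 3.7, -19.3, -0.0, 0.0, -0.1, 9.0], [0, 0.8, -19.5, -0.1, 0.1, -0.0, 9.0], [0, -2.4, -19.5, -0.0, -0.0, -0.1, 9.0], [0, -5.4, -18.8, -0.0, 0.0, -0.0, 9.0]] end [0.468  0.2182 0.2   ]
[[0, 0.0, -0.0, 14.2, 0.0, -0.0, -0.0], [0, 0.0, -0.0, 14.1, 0.0, -0.0, -0.0], [0, 0.0, -0.0, 14.2, 0.0, -0.0, -0.0], [0, 0.0, -0.0, 14.2, 0.0, -0.0, -0.0], [0, 0.0, -0.0, 14.1, 0.0, -0.0, -0.0], [0, 0.0, -0.1, 14.2, 0.0, -0.0, -0.0]] end [0.468  0.2182 0.115 ]
```

send_rows:
  motion:
    - [0, 17.8, -8.3, 0, 0, 0, 9]
    - [0, 16.2, -10.9, 0, 0, 0, 9]
    - [0, 14.4, -13.3, 0, 0, 0, 9]
    - [0, 12.0, -15.4, 0, 0, 0, 9]
    - [0, 9.6, -17.1, 0, 0, 0, 9]
    - [0, 6.7, -18.4, 0, 0, 0, 9]
    - [0, 3.7, -19.3, 0, 0, 0, 9]
    - [0, 0.8, -19.5, 0, 0, 0, 9]

```text
clock: 11.6
tool_pos: [0.4782, 0.1821, 0.1944]
orientation: [3.141, 0.001, 0.246]
wrist_force: [-0.0, -0.8, 0.2]
opening: 0.0426
gripper_force: 0.0
```

send_rows:
  motion:
    - [0, -2.4, -19.5, 0, 0, 0, 9]
    - [0, -5.4, -18.8, 0, 0, 0, 9]
    - [0, 0, 0, 14, 0, 0, 0]
    - [0, 0, 0, 14, 0, 0, 0]
    - [0, 0, 0, 0, 0, 0, 0]
    - [0, 0, 0, 0, 0, 0, 0]
    - [0, 0, 0, 0, 0, 0, 0]
    - [0, 0, 0, 0, 0, 0, 0]

```text
clock: 12.6
tool_pos: [0.4647, 0.2182, 0.1674]
orientation: [-3.141, -0.001, -0.063]
wrist_force: [-0.4, 0.1, -0.2]
opening: 0.0427
gripper_force: 0.0
```

Run:
```python
from h import *
s=env.read_state();print(s['tool_pos'],np.degrees(s["orientation"]),s["qpos"].round(2))
plan([.468,.2182,.115],[180,0,-3.6],4,0)
```

```text
[0.46474912 0.21819933 0.1674282 ] [-1.79971233e+02 -3.03458033e-02 -3.59018399e+00] [-1.11  0.49  0.76  1.99 -0.45  0.84 -1.74]
[[0, 0.8, -0.0, 13.1, -0.0, -0.0, 0.0], [0, 0.8, -0.1, 13.1, -0.0, -0.0, 0.0], [0, 0.8, -0.0, 13.1, -0.0, -0.0, 0.0], [0, 0.8, -0.1, 13.1, -0.0, -0.0, 0.0]] end [0.468  0.2182 0.115 ]
```

send_rows:
  motion:
    - [0, 0.8, 0, 13.1, 0, 0, 0]
    - [0, 0.8, 0, 13.1, 0, 0, 0]
    - [0, 0.8, 0, 13.1, 0, 0, 0]
    - [0, 0.8, 0, 13.1, 0, 0, 0]
    - [-1, 0, 0, 0, 0, 0, 0]
    - [-1, 0, 0, 0, 0, 0, 0]
    - [-1, 0, 0, 0, 0, 0, 0]
    - [-1, 0, 0, 0, 0, 0, 0]

```text
clock: 13.6
tool_pos: [0.4677, 0.2171, 0.1149]
orientation: [3.141, -0.0, -0.064]
wrist_force: [-0.2, -4.7, -0.4]
opening: 0.0064
gripper_force: 59.7
```

Run:
```python
from h import *
s=env.read_state();print(s['tool_pos'],s["opening"],s["gripper_force"],s["wrist_force"])
t=np.linspace(0,1.44,17); x=-72*np.cos(t)+15*np.sin(t); z=72*np.sin(t)+15*np.cos(t)
print([[-1,float(a),0,float(-b),0,0,0] for a,b in zip(np.diff(x).round(1),np.diff(z).round(1))])
```

```text
[0.46773629 0.21706242 0.11485536] 0.00635629470969206 59.69135105609894 [-0.16167661 -4.72711447 -0.42301322]
[[-1, 1.6, 0, -6.4, 0, 0, 0], [-1, 2.2, 0, -6.2, 0, 0, 0], [-1, 2.8, 0, -6.0, 0, 0, 0], [-1, 3.3, 0, -5.7, 0, 0, 0], [-1, 3.8, 0, -5.4, 0, 0, 0], [-1, 4.3, 0, -5.1, 0, 0, 0], [-1, 4.7, 0, -4.7, 0, 0, 0], [-1, 5.1, 0, -4.2, 0, 0, 0], [-1, 5.5, 0, -3.7, 0, 0, 0], [-1, 5.8, 0, -3.2, 0, 0, 0], [-1, 6.0, 0, -2.7, 0, 0, 0], [-1, 6.3, 0, -2.1, 0, 0, 0], [-1, 6.4, 0, -1.6, 0, 0, 0], [-1, 6.5, 0, -1.0, 0, 0, 0], [-1, 6.6, 0, -0.4, 0, 0, 0], [-1, 6.6, 0, 0.2, 0, 0, 0]]
```

send_rows:
  motion:
    - [-1, 1.6, 0, -6.4, 0, 0, 0]
    - [-1, 2.2, 0, -6.2, 0, 0, 0]
    - [-1, 2.8, 0, -6.0, 0, 0, 0]
    - [-1, 3.3, 0, -5.7, 0, 0, 0]
    - [-1, 3.8, 0, -5.4, 0, 0, 0]
    - [-1, 4.3, 0, -5.1, 0, 0, 0]
    - [-1, 4.7, 0, -4.7, 0, 0, 0]
    - [-1, 5.1, 0, -4.2, 0, 0, 0]

```text
clock: 14.6
tool_pos: [0.4945, 0.2152, 0.1576]
orientation: [3.139, 0.002, -0.063]
wrist_force: [1.6, -4.6, -12.9]
opening: 0.006
gripper_force: 58.3
```

send_rows:
  motion:
    - [-1, 5.5, 0, -3.7, 0, 0, 0]
    - [-1, 5.8, 0, -3.2, 0, 0, 0]
    - [-1, 6.0, 0, -2.7, 0, 0, 0]
    - [-1, 6.3, 0, -2.1, 0, 0, 0]
    - [-1, 6.4, 0, -1.6, 0, 0, 0]
    - [-1, 6.5, 0, -1.0, 0, 0, 0]
    - [-1, 6.6, 0, -0.4, 0, 0, 0]
    - [-1, 6.6, 0, 0.2, 0, 0, 0]

```text
clock: 15.6
tool_pos: [0.5437, 0.2119, 0.173]
orientation: [3.14, 0.004, -0.063]
wrist_force: [-5.0, -7.0, 4.6]
opening: 0.0055
gripper_force: 58.8
```

send_rows:
  motion:
    - [-0.2, 0, 0, 0, 0, 0, 0]
    - [-0.2, 0, 0, 0, 0, 0, 0]
    - [-0.2, 0, 0, 0, 0, 0, 0]
    - [-0.2, 0, 0, -10, 0, 0, 0]
    - [-0.2, -10, 0, -30, 0, 0, 0]
    - [-0.2, -15, 0, -30, 0, 0, 0]
    - [-0.2, -20, 0, 0, 0, 0, 0]
    - [-0.2, -20, 0, 0, 0, 0, 0]

```text
clock: 16.6
tool_pos: [0.48, 0.2175, 0.244]
orientation: [-3.14, -0.001, -0.063]
wrist_force: [-0.3, -0.7, 0.4]
opening: 0.034
gripper_force: 0.0
```

Run:
```python
from h import *
a=snap("scene"); b=snap("top")
A=cv2.resize(a["img"][140:240,240:360,::-1].copy(),None,fx=5,fy=5,interpolation=cv2.INTER_CUBIC)
B=cv2.resize(b["img"][170:225,250:370,::-1].copy(),None,fx=5,fy=5,interpolation=cv2.INTER_CUBIC)
cv2.imwrite("pics/open.png",np.hstack([A[:,:400],cv2.resize(B[:,:400],(400,275*1)) if 0 else np.vstack([B[:,:400],np.zeros((A.shape[0]-B.shape[0],400,3),np.uint8)])]))
s=env.read_state();print(s['tool_pos'],s["qpos"].round(2),s["clock"])
```

```text
[0.47861172 0.21784835 0.24342297] [-1.15  0.4   0.83  1.89 -0.35  1.   -1.81] 16.7
```

View pics/open.png

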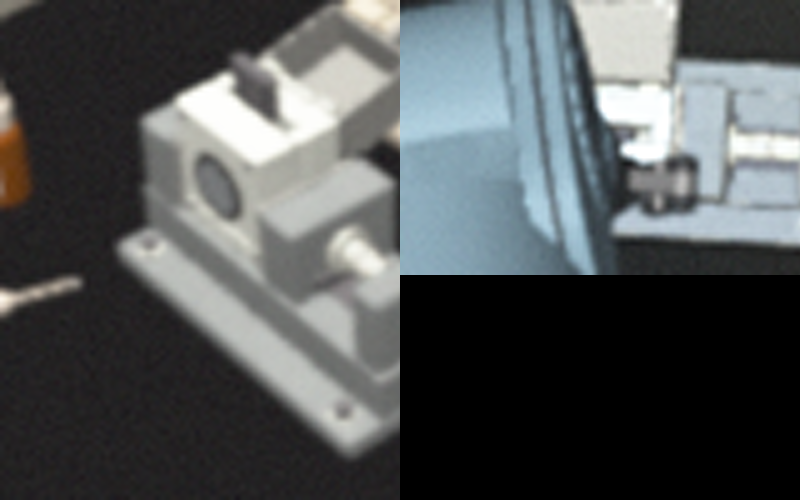

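The hood is back and the dark plate tab stands free at about (257,85) in the crop. Next I'll refine the cassette pose from the deck corners (175,98), (260,165) and (338,122).

Run:
```python
from h import *
from scipy.optimize import least_squares as LS
a=snap("scene"); m=lambda p:(np.array(p,float)+.5)/5-.5+[240,140]
yaw=np.radians(-3.57); Rz=R.from_euler("z",yaw)
pts=m([(175,98),(260,165),(338,122)])
C=[(-.025,.032,.11),(-.025,-.032,.11),(.025,-.032,.11)]
f=lambda q:(proj(a,Rz.apply(C)+[q[0],q[1],0])-pts).ravel()
r=LS(f,[.515,.215]); print(r.x,r.fun.round(1))
c=r.x
tab=Rz.apply([(0,.015,.135),(0,-.015,.135),(0,-.015,.111),(0,0,.123)])
for q in (c,[.515,.215]): print(((proj(a,tab+[q[0],q[1],0])-[240,140]+.5)*5-.5).round(0).tolist())
plan([.516,.2155,.18],[180,0,86.4],10,-.2)
```

```text
[0.51659805 0.21441882] [ 0.   0.6 -0.5 -0.3  0.5 -0.3]
[[235.0, 54.0], [275.0, 82.0], [277.0, 123.0], [256.0, 89.0]]
[[232.0, 55.0], [271.0, 83.0], [273.0, 124.0], [253.0, 90.0]]
[[-0.2, 3.6, 0.0, 6.4, -0.0, -0.0, -9.0], [-0.2, 3.6, 0.6, 6.3, -0.0, -0.0, -9.0], [-0.2, 3.4, 1.1, 6.4, -0.0, -0.0, -9.0], [-0.2, 3.2, 1.7, 6.3, -0.0, -0.0, -9.0], [-0.2, 3.0, 2.1, 6.4, -0.0, -0.0, -9.0], [-0.2, 2.5, 2.6, 6.3, -0.0, -0.0, -9.0], [-0.2, 2.1, 2.9, 6.4, -0.0, -0.1, -8.9], [-0.2, 1.7, 3.3, 6.4, -0.0, 0.0, -9.0], [-0.2, 1.1, 3.4, 6.3, -0.0, 0.0, -9.0], [-0.2, 0.6, 3.6, 6.4, -0.0, 0.0, -9.0]] end [0.516  0.2155 0.18  ]
```

send_rows:
  motion:
    - [-0.2, 3.6, 0, 6.4, 0, 0, -9]
    - [-0.2, 3.6, 0.6, 6.3, 0, 0, -9]
    - [-0.2, 3.4, 1.1, 6.4, 0, 0, -9]
    - [-0.2, 3.2, 1.7, 6.3, 0, 0, -9]
    - [-0.2, 3.0, 2.1, 6.4, 0, 0, -9]
    - [-0.2, 2.5, 2.6, 6.3, 0, 0, -9]
    - [-0.2, 2.1, 2.9, 6.4, 0, 0, -9]
    - [-0.2, 1.7, 3.3, 6.4, 0, 0, -9]

```text
clock: 17.75
tool_pos: [0.5105, 0.2151, 0.1921]
orientation: [3.141, -0.0, 1.198]
wrist_force: [0.6, -0.3, 0.7]
opening: 0.0341
gripper_force: 0.0
```

send_rows:
  motion:
    - [-0.2, 1.1, 3.4, 6.3, 0, 0, -9]
    - [-0.2, 0.6, 3.6, 6.4, 0, 0, -9]
    - [-0.2, 0, 0, 0, 0, 0, 0]
    - [-0.2, 0, 0, 0, 0, 0, 0]
    - [-0.2, 0, 0, 0, 0, 0, 0]
    - [-0.2, 0, 0, 0, 0, 0, 0]
    - [-0.2, 0, 0, 0, 0, 0, 0]
    - [-0.2, 0, 0, 0, 0, 0, 0]

```text
clock: 18.75
tool_pos: [0.5163, 0.215, 0.1794]
orientation: [3.142, -0.0, 1.508]
wrist_force: [0.1, 0.4, -0.3]
opening: 0.0345
gripper_force: 0.0
```

Run:
```python
from h import *
s=env.read_state();print(s['tool_pos'],np.degrees(s["orientation"]),s["qpos"].round(2))
plan([.516,.215,.114],[180,0,86.4],5,-.2)
```

```text
[0.51625513 0.21495854 0.17935306] [ 1.79997777e+02 -2.85564144e-03  8.64048658e+01] [-0.77  0.47  0.39  1.85 -0.23  0.87 -0.34]
[[-0.2, 0.0, -0.1, 13.1, 0.0, -0.0, 0.0], [-0.2, 0.0, -0.0, 13.0, 0.0, -0.0, 0.0], [-0.2, 0.0, -0.1, 13.1, 0.0, -0.0, 0.0], [-0.2, 0.0, -0.0, 13.1, 0.0, -0.0, 0.0], [-0.2, 0.0, -0.1, 13.1, 0.0, -0.0, 0.0]] end [0.516 0.215 0.114]
```

send_rows:
  motion:
    - [-0.2, 0, 0, 13.1, 0, 0, 0]
    - [-0.2, 0, 0, 13.1, 0, 0, 0]
    - [-0.2, 0, 0, 13.1, 0, 0, 0]
    - [-0.2, 0, 0, 13.1, 0, 0, 0]
    - [-0.2, 0, 0, 13.0, 0, 0, 0]
    - [-0.2, 0, 0, 0, 0, 0, 0]
    - [-1, 0, 0, 0, 0, 0, 0]
    - [-1, 0, 0, 0, 0, 0, 0]

```text
clock: 19.75
tool_pos: [0.5156, 0.215, 0.1145]
orientation: [-3.14, -0.0, 1.508]
wrist_force: [-3.4, 0.2, 4.4]
opening: 0.0067
gripper_force: 58.6
```

send_rows:
  motion:
    - [-1, 0, 0, 0, 0, 0, 0]
    - [-1, 0, 0, 0, 0, 0, 0]
    - [-1, 0, 0, 0, 0, 0, 0]
    - [-1, 0, 0, 0, 0, 0, 0]
    - [-1, 0, 0, 0, 0, 0, 0]
    - [-1, 0, 0, 0, 0, 0, 0]
    - [-1, 0, 0, 0, 0, 0, 0]
    - [-1, 0, 0, 0, 0, 0, 0]

```text
clock: 20.75
tool_pos: [0.5157, 0.2151, 0.1145]
orientation: [-3.14, -0.0, 1.508]
wrist_force: [-4.4, -0.6, 5.8]
opening: 0.0066
gripper_force: 58.9
```

send_rows:
  motion:
    - [-1, 0, -0.4, -3, 0, 0, 0]
    - [-1, 0, 0, -6, 0, 0, 0]
    - [-1, 0, 0, -8, 0, 0, 0]
    - [-1, 0, 0, -9, 0, 0, 0]
    - [-1, 0, 0, -9, 0, 0, 0]
    - [-1, 0, 0, -9, 0, 0, 0]
    - [-1, 0, 0, -9, 0, 0, 0]
    - [-1, 0, 0, -9, 0, 0, 0]

```text
clock: 21.75
tool_pos: [0.5169, 0.215, 0.1773]
orientation: [3.139, -0.001, 1.508]
wrist_force: [1.3, -0.1, -0.6]
opening: 0.0067
gripper_force: 59.3
```

send_rows:
  motion:
    - [-1, 0, 0, -9, 0, 0, 0]
    - [-1, 0, 0, -9, 0, 0, 0]
    - [-1, 0, 0, -10, 0, 0, 0]
    - [-1, 0, 0, -10, 0, 0, 0]
    - [-1, 0, 0, -12, 0, 0, 0]
    - [-1, 0, 0, -12, 0, 0, 0]
    - [-1, 0, 0, -12, 0, 0, 0]
    - [-1, 0, 0, -12, 0, 0, 0]

```text
clock: 22.75
tool_pos: [0.5159, 0.2149, 0.2628]
orientation: [3.141, -0.0, 1.508]
wrist_force: [-0.9, 0.3, -0.1]
opening: 0.0064
gripper_force: 59.3
```

Run:
```python
from h import *
s=env.read_state();print(s['tool_pos'],np.degrees(s["orientation"]),s["opening"],s["wrist_force"],s["clock"])
a=snap("scene","held.png",(230,80,350,220),4)
plan([.515,.215,.264],[180,0,90],4,-1)
```

```text
[0.51591622 0.21490757 0.26277794] [ 1.79991762e+02 -4.85979669e-03  8.64082519e+01] 0.006398838176811602 [-0.90779135  0.34645802 -0.14310193] 22.75
[[-1, -0.1, -0.4, 0.1, 0.0, -0.0, -0.9], [-1, -0.1, -0.5, 0.1, 0.1, -0.0, -0.9], [-1, -0.0, -0.4, 0.0, -0.0, -0.1, -0.9], [-1, -0.1, -0.5, 0.1, 0.0, 0.0, -0.9]] end [0.515 0.215 0.264]
```

View pics/held.png

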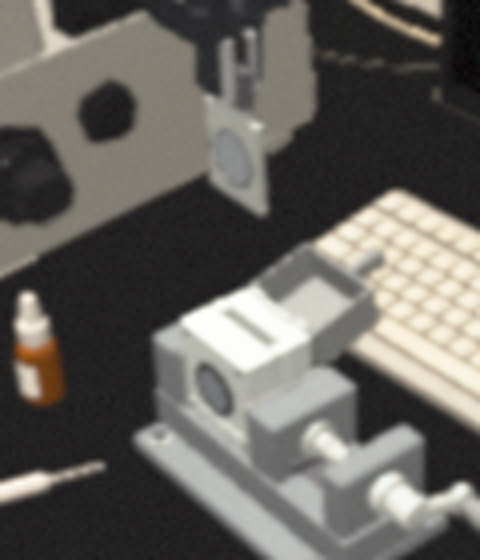

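The plate is out and hangs upright from the gripper. The slot is empty, the hood is open and the cassette is still clamped. The last correction is a small turn to bring the glass square to the bench front.

send_rows:
  motion:
    - [-1, 0, 0, 0, 0, 0, -0.9]
    - [-1, 0, 0, 0, 0, 0, -0.9]
    - [-1, 0, 0, 0, 0, 0, -0.9]
    - [-1, 0, 0, 0, 0, 0, -0.9]
    - [-1, 0, 0, 0, 0, 0, 0]
    - [-1, 0, 0, 0, 0, 0, 0]
    - [-1, 0, 0, 0, 0, 0, 0]
    - [-1, 0, 0, 0, 0, 0, 0]

```text
clock: 23.8
tool_pos: [0.5159, 0.2149, 0.2619]
orientation: [3.142, -0.0, 1.571]
wrist_force: [-0.3, -0.2, -0.6]
opening: 0.0064
gripper_force: 59.3
```

Run:
```python
from h import *
s=env.read_state();print(s['tool_pos'],np.degrees(s["orientation"]),s["opening"],s["gripper_force"],np.abs(s["joint_velocities"]).max())
if abs(np.degrees(s["orientation"][2])-90)<1 and s["gripper_force"]>40: print(env.finish_job())
```

```text
[0.51590303 0.21492592 0.26191373] [ 1.79996998e+02 -1.37866230e-03  9.00057521e+01] 0.006417404324486255 59.3209183216095 0.0013360696136411362
the job is handed in; nothing more can be done
None
```

I handed the job in at about 24 s: the cassette is clamped, the hood is fully back, and the arm is still holding the filter plate upright about 9 cm above the cassette, its glass square to the bench front.

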